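# Zero the burrs of a coffee grinder and back off one tooth

### The arm

A 6-joint arm with a two-finger parallel gripper is mounted at the origin on the work surface. World frame = base frame: x ahead of the robot, y to its left, z up, the work surface at z = 0. Lengths are in m, angles in degrees, forces in N, time in s.
With the tool pointing down it reaches from about 0.325 to 0.85 m from the base axis. Payload 15.5 kg.
Tool frame: the origin (TCP) lies at the very end of the fingers, on their centre line; the grasp point (between the pads) lies arm.grip_depth behind it (arm.grip_depth is the distance from the TCP to the grasp point, in m); z points along the fingers, y is the line along which they close (so a half turn about z gives the same grasp; the last joint's range is limited). The gripper opens to 91 mm and grips with 3 to 60 N. Pads are 32 mm wide; open, the fingers measure 118 mm over their backs; the gripper's body (76 mm by 178 mm) begins 60 mm behind the grasp point.
Start: joints at [69.299, 28.281, 77.091, -0, 74.628, -5.472], TCP at [0.164, 0.603, 0.214] pointing down, gripper open.
Joint ranges: [-166.48, 166.48], [-47.26, 123.95], [12.59, 153.08], [-70.14, 250.14], [6.76, 159.57], [-176.63, 176.63]. Speed limits (degrees/s): [108.29, 108.29, 147.25, 172.46, 172.46, 172.46].

### API

Orientations are given as a 3x3 rotation matrix whose columns are the frame's x, y, z axes.
In Python, from rig import arm gives the robot as it stands. Calls block until the motion is done:
- arm.move_to(position, orientation): joint-space move of the TCP to a pose.
- arm.move_l(position, orientation=None, feed=0.15): straight line of the TCP; orientation=None keeps the orientation; feed is the mean speed in m/s.
- arm.move_joints(angles): joint-space move.
- arm.grip(opening): finger opening in m; the grip force is fixed at half the most; returns when the fingers have stopped.
- arm.sleep(seconds).
- arm.solve_ik(position, orientation): joint angles nearest the present ones, or None.
- arm.snapshot(name): name is "scene" or "top" or "wrist"; returns the picture (480x640x3 uint8, red, green, blue); there is no depth.
- arm.get_calibration(name): a dict with "intrinsics" (3x3 intrinsics, pixels), "k1" (the pictures are not rectified: a ray, as slopes to the right and down, at radius r is drawn at 1 + k1 r^2 times it, then the intrinsics apply), "cam_to_world" (4x4, takes a point from camera to world coordinates). Camera axes: x right, y down, z forward; pixel columns grow to the right and rows downward; lengths in m; the calibration is good to about 2 mm. A picture is of the moment at which its call begins: read the wrist's pose just before it. get_calibration takes no time and is no camera call; for the wrist camera it gives the pose at the moment of the call.
A pose or a line that the arm cannot do raises arm.Unreachable and nothing moves.
- arm.sign_off(): hands the job in; it is judged then, once.
Readings, each from a call of its own:
- arm.current_t(): time.
- arm.current_joint_positions(): joint angles.
- arm.current_dq(): joint speeds.
- arm.current_tau(): joint torques, N m.
- arm.current_ee_pos(): TCP position.
- arm.current_tool_rot(): TCP orientation.
- arm.current_force(): force on the tool from outside, world axes, zero at the start.
- arm.current_torque(): the same for the moment, N m.
- arm.current_width(): finger opening in m.
- arm.current_grasp_force(): force on a finger pad.
Only numpy, scipy, OpenCV 4.12 (cv2) and the standard library are available. Lean on these libraries where they do the work, as an engineer would, in place of code of your own. Each camera call takes 0.05 s, during which the arm holds its last target. There are 200 camera calls.

### The job

The grinder's hopper is off so that its burrs can be set. With the orange adjuster key, working through the slot in the grinder's cover, advance the star wheel clockwise (seen from above) tooth by tooth until the burrs just touch and the wheel will go no further, gently and without forcing it, then turn it back by one tooth so that they run clear. Put the key back in the hole of its wooden stand, fully down, and leave everything else where it is.

Things in the scene. Friction and masses are not known exactly. Their poses are not given: they have to be found in the camera images.
- slot (a point): Access slot in the flat aluminium cover of the red coffee grinder (fixed, 205 mm high). The point is the middle of the slot at the cover's upper face; x points radially inward to the burr axis 41 mm away, y along the slot, z up. The slot is 14 mm wide (x) and 28 mm long (y); the cover is 5 mm thick, the free space reaches 22 mm below its upper face.
- star: Brass star wheel under the cover, seen through the slot: 24 teeth (15 degrees each). Origin on its vertical axis at its lower face, 18 mm below the cover's upper face; its -x axis points to the middle of a gap. Teeth 12 mm high (upper face 6 mm below the cover's), radius 34 to 44 mm, 4.5 mm thick, gaps 6 mm at radius 41. Clockwise moves the teeth in the slot towards the slot's +y.
- burr_edge (a point): Lower edge of the outer burr, inside on the burr axis (hidden). The wheel, turned clockwise, screws it down 0.25 mm a tooth. It starts 2 to 4 teeth above the inner burr; where they touch the wheel stops dead: too fine to read off the poses, to be felt. The wheel turns with 2 to 3 N along the slot and stays where left. Burrs touching, over 12 N of key on wheel harms them; over 25 N always.
- burr_seat (a point): Level of the inner burr, on the same axis (hidden, fixed): the burrs touch when burr_edge has come down to it.
- key_grip (a point): The adjuster key: a stubby upright tool standing in the stand's hole, 80 g. The point is the centre of its orange handle, 26 mm (x) by 16 mm (y) and 55 mm high, to be gripped across y. z points up along the key. Below the handle is a steel blade 42 mm long, 5 mm wide (x), 3 mm thick (y).
- key_tip (a point): The lower end of the key's blade, on its axis, 69.5 mm below key_grip, with the same axes.
- stand_hole (a point): Middle of the mouth of the key's hole in the top face (70 mm above the worktop) of a fixed wooden stand 100 mm (x) by 70 mm (y). The hole is 12 mm (x) by 9 mm (y), 50 mm deep; the key's handle rests on the top face with the blade in the hole, key axes as the stand's axes. z up.
- grinder: The grinder itself; origin under its middle on the worktop; its x axis points from the chute to the back. It does not move.
- hopper: The grinder's clear bean hopper, taken off and standing upside down on its rim, 128 mm wide, 125 mm high. Origin at the middle of its underside. Bystander.
- hopper_lid: Black hopper lid, 128 mm across, 22 mm high with its knob, origin under its middle. Bystander.
- bean_jar: Brown bean jar with a red cap, 84 mm across, 140 mm high, origin under its middle. Bystander; it and the stand change sides.
- mug: White mug, 80 mm across, 90 mm high, origin under its middle. Bystander.
- red_bowl: Red bowl, 140 mm across, 55 mm high, origin under its middle. Bystander.
- burr_brush: Burr brush, 170 mm long, lying on the worktop. Bystander.
- scoop: Steel spoon, 160 mm long, lying on the worktop. Bystander.
Things that resemble listed ones, but are neither listed nor needed, are in the scene too. What is shaped like the part that bears stand_hole but purple is not meant.

How it is judged (in metres and radians):
On the way, in this order (a step that is already met when the one before it is completed fails the run):
1. the key's blade stands in the slot, down among the wheel's teeth (z of key_tip in the frame of slot between -0.023 and -0.009 m and x of key_tip in the frame of slot between -0.007 and 0.007 m and y of key_tip in the frame of slot between -0.015 and 0.015 m), for 0.1 s.
2. the wheel has been advanced until the burrs touch (gap under 0.05 mm, a fifth of a tooth) (z of burr_edge in the frame of burr_seat below 5e-05 m), for 0.1 s.
3. the wheel has been turned back by one tooth (gap 0.15 to 0.35 mm, that is 0.6 to 1.4 teeth) (z of burr_edge in the frame of burr_seat between 0.00015 and 0.00035 m), for 0.1 s.
At the end, for the whole second after the job is handed in: The star wheel stands one tooth (0.6 to 1.4 teeth) back from where the burrs touch: burr gap 0.15 to 0.35 mm. The key stands upright (within 7 degrees) in the stand's hole, its blade down to within 4 mm of fully home (all of step 3 and horizontal distance between key_tip and stand_hole below 0.007 m and z of key_tip in the frame of stand_hole below -0.038 m and angle between key_grip's own z axis and vertical below 0.12 rad).
It fails at once if the burrs were forced together: key on the star wheel with more than 12 N while the burrs touch (contact force between key and star above 12 N and z of burr_edge in the frame of burr_seat below 5e-05 m).
It fails at once if the key pressed on the star wheel with more than 25 N (contact force between key and star above 25 N).
It fails at once if a bystander was shifted by more than 20 mm (distance of any of hopper, hopper_lid, bean_jar, mug, red_bowl, burr_brush, scoop from where it was at the start of the episode above 0.02 m).
It also fails if it takes over 72 s, if anything falls off the work surface, if the arm or the gripper's body presses on something with over 40 N, if the wrist force passes 120 N, or if a joint passes its speed limit or range.

## Working session

There is one attempt and no reset: what is moved stays moved. The work goes in short steps, each a Python script; the robot and the scene stay as the last script left them, time stands still between calls to the robot, and variables do not carry over. Pictures are saved under pics/ and viewed, at most 10 in all, crops included, and the job is handed in when it is done.

```bash
ls; mkdir -p pics; python3 - <<'E'
from rig import arm
import cv2,numpy as np
for n in("scene","top"):
    im=arm.snapshot(n); cv2.imwrite(f"pics/{n}0.png",im[:,:,::-1])
    c=arm.get_calibration(n); print(n,c["intrinsics"],c["k1"],np.round(c["cam_to_world"],3))
print(arm.grip_depth,arm.current_t(),arm.current_force(),arm.current_tool_rot().round(3) if hasattr(arm.current_tool_rot(),'round') else arm.current_tool_rot())
E
```

```text
pics
scene [[611.56471335   0.         320.53420027]
 [  0.         611.56471335 241.52166164]
 [  0.           0.           1.        ]] -0.10700870660676465 [[-0.166  0.601 -0.782  1.754]
 [ 0.986  0.092 -0.138  0.246]
 [-0.011 -0.794 -0.608  1.083]
 [ 0.     0.     0.     1.   ]]
top [[456.11222007   0.         321.47334772]
 [  0.         456.11222007 241.56364629]
 [  0.           0.           1.        ]] -0.119102123753061 [[-0.029 -0.994  0.108  0.38 ]
 [-1.     0.03   0.003  0.02 ]
 [-0.006 -0.108 -0.994  1.258]
 [ 0.     0.     0.     1.   ]]
0.0188 0.1 [-0.30004819  0.06460264  0.53067399] [[-0.965  0.263 -0.   ]
 [ 0.263  0.965 -0.001]
 [ 0.    -0.001 -1.   ]]
```

View pics/top0.png

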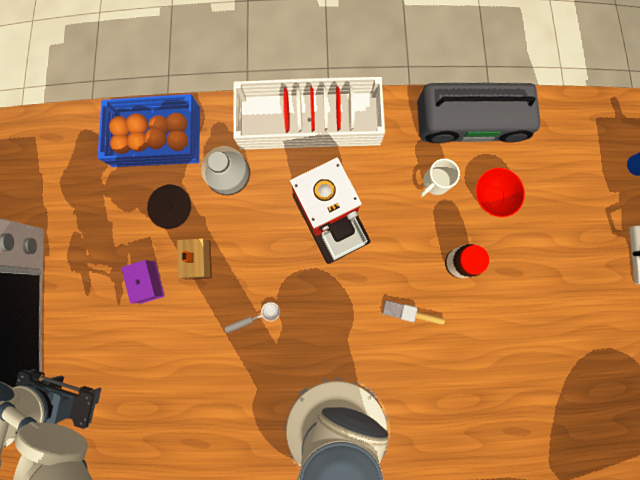

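View pics/scene0.png

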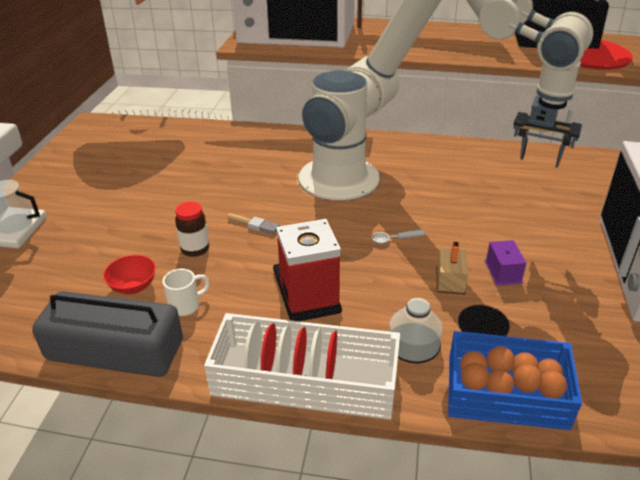

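The top view shows the wooden stand at about (194,258) with the orange key at (187,257). The grinder cover is at (327,192) and its slot at about (334,208). The scene view confirms the upright key and the slot on the grinder's robot side. Next I'll take a close look with the wrist camera.

```bash
cat > h.py <<'E'
from rig import arm
import cv2,numpy as np
def ray(cal,px):
    K=np.array(cal["intrinsics"]);k=cal["k1"];T=np.array(cal["cam_to_world"])
    d=(np.array(px,float)-K[:2,2])/[K[0,0],K[1,1]];u=d.copy()
    for _ in range(20):u=d/(1+k*(u@u))
    return T[:3,3],T[:3,:3]@np.array([u[0],u[1],1])
def onz(cal,px,z):
    o,d=ray(cal,px);return o+d*(z-o[2])/d[2]
def down(a): # tool y axis at angle a (deg) in world, z down
    a=np.radians(a);y=np.array([np.cos(a),np.sin(a),0]);z=np.array([0,0,-1.]);return np.column_stack([np.cross(y,z),y,z])
def snap(f,n="wrist"):
    c=arm.get_calibration(n);im=arm.snapshot(n)[:,:,::-1].copy();cv2.imwrite("pics/"+f,im);return c,im
E
python3 - <<'E'
from h import *
c=arm.get_calibration("top")
k=onz(c,(187,257),.125);s=onz(c,(334,208),.205);print(k,s,onz(c,(194,258),.07))
w=arm.get_calibration("wrist");R=arm.current_tool_rot();T=np.array(w["cam_to_world"])
print("cam in tool",R.T@(T[:3,3]-arm.current_ee_pos()),(R.T@T[:3,:3]).round(3),w["intrinsics"][0][0])
off=R.T@(T[:3,3]-arm.current_ee_pos())
for nm,p,z in(("key",k,.27),("slot",s,.35)):
    R=down(90); 
    t=p-R@off*[1,1,0]; t[2]=z
    q=arm.solve_ik(t,R); print(nm,t,q)
    arm.move_to(t,R); arm.sleep(.2)
    cc,im=snap(nm+"1.png"); np.save(nm+"1.npy",np.array([cc],dtype=object),allow_pickle=True)
print(arm.current_t())
a=cv2.imread("pics/key1.png");b=cv2.imread("pics/slot1.png")
E
```

```text
[0.47411159 0.36324081 0.125     ] [ 0.57253418 -0.00850887  0.205     ] [0.47552159 0.36101534 0.07      ]
cam in tool [ 0.06654899  0.0002841  -0.17041597] [[-0.001 -0.971 -0.24 ]
 [ 1.    -0.001  0.001]
 [-0.001 -0.24   0.971]] 395.25373024746006
key [0.54066058 0.36295671 0.27      ] [ 2.86229729e+01  2.79818003e+01  6.85668110e+01 -2.54444375e-14
  8.34513887e+01 -6.13770271e+01]
slot [ 0.63908317 -0.00879296  0.35      ] [-6.13885859e+00  2.43742271e+01  6.26146639e+01 -2.54444375e-14
  9.30111091e+01 -9.61388586e+01]
3.7083
```

View pics/key1.png

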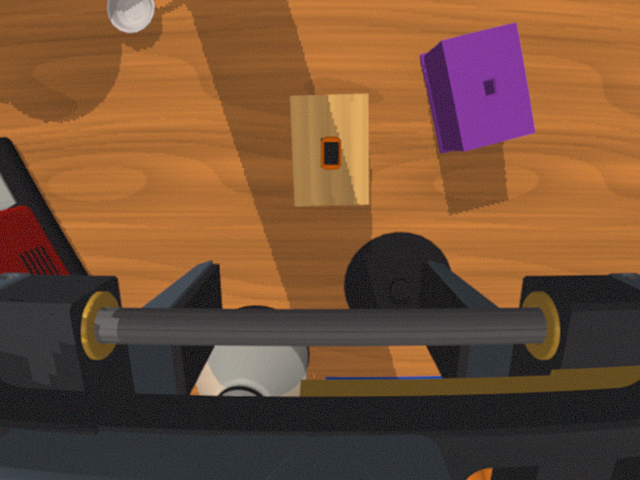

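View pics/slot1.png

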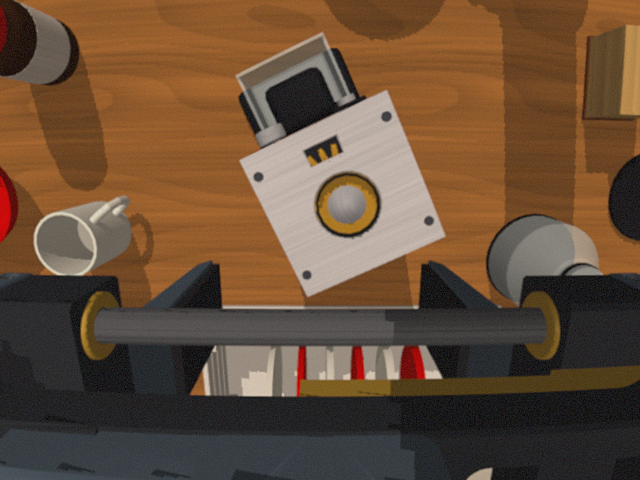

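The key picture shows the handle top at (331,153), the stand top spanning (291,95)–(369,206), and the purple decoy at upper right. The slot picture shows the slot at (323,152) with brass teeth in it, the burr axis at (348,204) and the cover corners at (387,91), (444,236), (308,296) and (240,160). Now I'll segment these.

```bash
python3 - <<'E'
from h import *
L=lambda f:np.load(f,allow_pickle=True)[0]
ck=L("key1.npy");cs=L("slot1.npy");a=cv2.imread("pics/key1.png");b=cv2.imread("pics/slot1.png")
def rect(mask,cal,z,roi):
    m=np.zeros_like(mask);x0,y0,x1,y1=roi;m[y0:y1,x0:x1]=mask[y0:y1,x0:x1]
    cn=max(cv2.findContours(m,cv2.RETR_EXTERNAL,cv2.CHAIN_APPROX_NONE)[0],key=cv2.contourArea)
    P=np.array([onz(cal,p[0],z)[:2] for p in cn])
    r=cv2.minAreaRect((P*1000).astype(np.float32));return r
hs=cv2.cvtColor(a,cv2.COLOR_BGR2HSV)
# key top: orange frame/black inside
m=((hs[...,2]<90)|((hs[...,0]<13)&(hs[...,1]>200))).astype(np.uint8)*255
print("key top",rect(m,ck,.125,(312,130,350,175)))
print(hs[150,300],hs[180,360],hs[153,331],hs[140,331],hs[220,300],hs[220,350],hs[100,280],hs[150,380])
m=cv2.inRange(hs,(17,60,90),(30,165,255));print("stand",rect(m,ck,.07,(270,80,390,225)))
hb=cv2.cvtColor(b,cv2.COLOR_BGR2HSV)
m=cv2.inRange(hb,(0,0,140),(180,60,255))
inv=255-m
r=rect(inv,cs,.205,(295,128,350,175));print("slot",r)
m2=m.copy();m2[:80]=0
print("cover",rect(cv2.morphologyEx(m2,cv2.MORPH_OPEN,np.ones((9,9))),cs,.205,(235,85,450,300)))
# burr hole circle
g=rect(inv,cs,.205,(310,168,386,240));print("ring",g)
cv2.imwrite("pics/crop1.png",np.hstack([cv2.resize(a[120:185,295:365],None,fx=5.5,fy=5.5,interpolation=cv2.INTER_NEAREST),cv2.resize(b[120:185,288:358],None,fx=5.5,fy=5.5,interpolation=cv2.INTER_NEAREST)]))
E
```

```text
key top ((478.0990295410156, 372.720458984375), (22.276031494140625, 14.112968444824219), 0.06665913760662079)
[ 16 141 170] [ 19 149 221] [140  21  36] [ 12 241 186] [ 15 189 124] [ 15 178 130] [ 14 179 134] [ 14 175 172]
stand ((477.45196533203125, 373.27069091796875), (99.9385757446289, 69.91133880615234), 1.626742959022522)
slot ((575.5665893554688, -4.981306076049805), (14.58061695098877, 28.468881607055664), 24.938425064086914)
cover ((612.939453125, 12.439979553222656), (126.17974853515625, 125.72600555419922), 24.868635177612305)
ring ((618.0402221679688, 14.801498413085938), (53.472286224365234, 53.463584899902344), 71.49781799316406)
```

View pics/crop1.png

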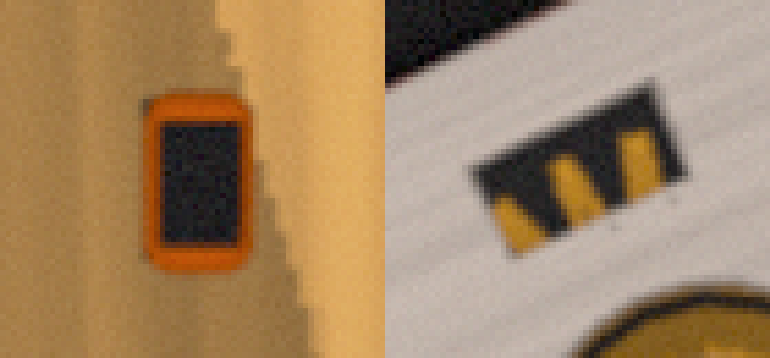

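The left crop shows the orange handle top, nearly axis-aligned. The right crop shows three brass teeth in the slot, the middle one at about image (324,154), with gaps on either side. The measured sizes match the given ones: stand 100x70, slot 14.6x28.5, and slot to cover centre 41.2 mm. I'll compute the wheel phase and grasp the key.

```bash
cat >> h.py <<'E'
AX=np.array([.61294,.01244]);A=25.0
SX=np.array([np.cos(np.radians(A)),np.sin(np.radians(A))]);SY=np.array([-SX[1],SX[0]])
SLOT=AX-.041*SX
def teeth(cal,im,ax=None,roi=None):
    """angles (deg, + towards slot +y) of brass pixels seen in the slot, about the burr axis; histogram of blobs"""
    ax=AX if ax is None else ax
    m=cv2.inRange(cv2.cvtColor(im,cv2.COLOR_BGR2HSV),(15,130,90),(32,255,255))
    out=[];n,lab,st,ce=cv2.connectedComponentsWithStats(m)
    for i in range(1,n):
        if st[i,4]<15: continue
        v,u=np.nonzero(lab==i)
        P=np.array([onz(cal,(x,y),.199)[:2] for x,y in zip(u[:4000],v[:4000])])-ax
        sx,sy=P@SX,P@SY;r=np.hypot(sx,sy);k=(sx<0)&(r>.034)&(r<.0455)&(abs(sy)<.016)
        if k.sum()<10: continue
        ph=np.degrees(np.arctan2(sy[k],-sx[k]));out.append((round(ph.mean(),2),round(ph.min(),1),round(ph.max(),1),round(r[k].min()*1e3,1),round(r[k].max()*1e3,1),int(k.sum())))
    return sorted(out)
E
python3 - <<'E'
from h import *
cs=np.load("slot1.npy",allow_pickle=True)[0];print(teeth(cs,cv2.imread("pics/slot1.png")))
k=np.array([.478,.373]);R=down(91.6);g=arm.grip_depth
arm.grip(.05)
arm.move_to([*k,.17],R);arm.sleep(.2)
arm.move_l([*k,.0975-g],R,feed=.08);arm.sleep(.3);print(arm.current_force())
arm.grip(.005);arm.sleep(.3);print(arm.current_width(),arm.current_grasp_force(),arm.current_force(),arm.current_ee_pos())
arm.move_l([*k,.16],R,feed=.08)
arm.move_l([*k,.30],R,feed=.2)
R=down(90+A)
tcp=np.array([*SLOT,.205+.012+.0507])
arm.move_to(tcp+[0,0,.03],R);arm.move_l(tcp,R,feed=.1);arm.sleep(.5)
print(arm.current_force(),arm.current_t(),arm.current_ee_pos(),tcp)
c,im=snap("above1.png");np.save("above1.npy",np.array([c],dtype=object),allow_pickle=True)
cv2.imwrite("pics/above1c.png",cv2.resize(im[170:300,230:410],None,fx=4,fy=4,interpolation=cv2.INTER_CUBIC))
E
```

```text
[(np.float64(-16.49), np.float64(-20.1), np.float64(-12.9), np.float64(35.9), np.float64(44.3), 58), (np.float64(-2.74), np.float64(-7.2), np.float64(1.9), np.float64(34.6), np.float64(44.2), 84), (np.float64(12.04), np.float64(7.8), np.float64(16.5), np.float64(35.1), np.float64(44.2), 77)]
[-0.17351865 -0.00995244  0.96782643]
0.016163443426011836 29.999997317790985 [0.16016669 0.08336337 0.36584246] [0.47801074 0.37297654 0.07869365]
[-0.56255683  0.16058108 -0.50335525] 13.2667 [ 0.57581445 -0.0049111   0.26784476] [ 0.57578138 -0.00488735  0.2677    ]
```

View pics/above1c.png

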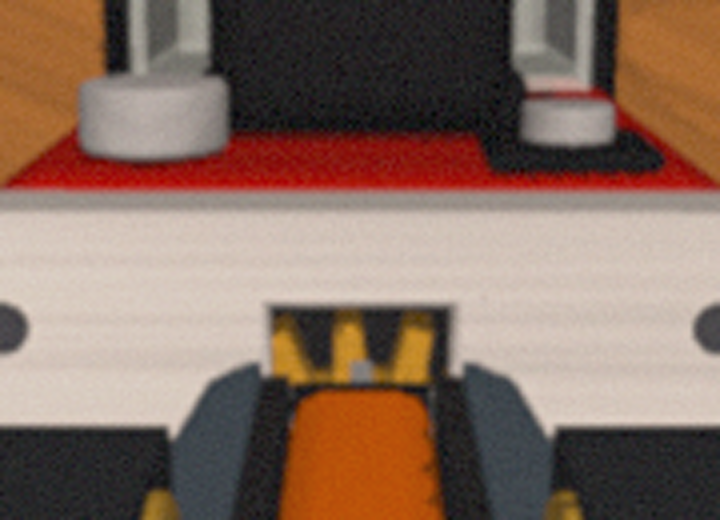

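The tip is at image (320.5,262), centred on the slot: slot edges in the crop are 268 and 455, and the tip is at 362. The outer ends of the teeth at crop x 280, 347 and 417 give tooth angles of about -18, -3 and +12°, so the gaps are at -10.5 and +4.5°. I'll insert at -10.5° and take the first, certainly free, stroke while watching the force.

```bash
cat >> h.py <<'E'
TIP=.0507;Rr=.041
def pose(phi,ztip,dx=0.):
    f=np.radians(phi);p=AX-(Rr-dx)*np.cos(f)*SX+(Rr-dx)*np.sin(f)*SY
    return np.array([*p,.205+ztip+TIP]),down(90+A-phi)
def tdir(phi):
    f=np.radians(phi);return np.array([*(np.sin(f)*SX+np.cos(f)*SY),0])
def insert(phi,z=-.015):
    arm.move_l(*pose(phi,-.001),feed=.05);arm.sleep(.15);b=np.mean([arm.current_force() for _ in range(3)],0)
    for zz in np.arange(-.003,z-1e-6,-.0015):
        arm.move_l(*pose(phi,zz),feed=.03);f=arm.current_force()-b
        if f[2]>4: print("insert blocked",zz,f);return None
    arm.sleep(.1);print("in",phi,(arm.current_force()-b).round(2),round(arm.current_t(),2));return b
def push(p0,p1,step,b,lim,z=-.015):
    s=np.sign(p1-p0);log=[];phi=p0
    while s*(p1-phi)>1e-6:
        phi+=s*min(step,abs(p1-phi));arm.move_l(*pose(phi,z),feed=.02)
        f=s*(arm.current_force()-b)@tdir(phi)*-1;log.append((round(phi,1),round(f,1)))
        if f>lim:
            arm.sleep(.04);f2=s*(arm.current_force()-b)@tdir(phi)*-1;log.append(("re",round(f2,1)))
            if f2>lim: break
    print(log,round(arm.current_t(),2));return phi,(s*(p1-phi)>1e-6)
E
python3 - <<'E'
from h import *
c=np.load("above1.npy",allow_pickle=True)[0];t=onz(c,(320.5,260.5),.217)[:2]-SLOT
print("near edge of tip in slot frame mm",1e3*t@SX,1e3*t@SY)
t0=arm.current_t()
b=insert(-10.5)
if b is not None:
    np.save("b.npy",b);r=push(-10.5,5,.8,b,6);print(r,(arm.current_force()-b).round(2))
E
```

```text
near edge of tip in slot frame mm -1.7170899783042841 0.21608498534357862
in -10.5 [-0.82  0.1   0.13] 16.27
[(np.float64(-9.7), np.float64(0.4)), (np.float64(-8.9), np.float64(-0.3)), (np.float64(-8.1), np.float64(2.1)), (np.float64(-7.3), np.float64(2.8)), (np.float64(-6.5), np.float64(2.7)), (np.float64(-5.7), np.float64(3.3)), (np.float64(-4.9), np.float64(3.3)), (np.float64(-4.1), np.float64(1.4)), (np.float64(-3.3), np.float64(1.9)), (np.float64(-2.5), np.float64(3.0)), (np.float64(-1.7), np.float64(2.9)), (np.float64(-0.9), np.float64(2.8)), (np.float64(-0.1), np.float64(2.8)), (np.float64(0.7), np.float64(2.4)), (np.float64(1.5), np.float64(2.7)), (np.float64(2.3), np.float64(2.1)), (np.float64(3.1), np.float64(3.3)), (np.float64(3.9), np.float64(2.5)), (np.float64(4.7), np.float64(3.1)), (np.float64(5.0), np.float64(2.5))] 21.27
(np.float64(5.0), np.False_) [ 0.72 -2.39 -0.78]
```

```bash
python3 - <<'E'
from h import *
b=np.load("b.npy")
r=push(5.,15.8,1.8,b,6)
arm.move_l(*pose(15.8,-.003),feed=.05);arm.sleep(.1);print(arm.current_t(),"free",(arm.current_force()-b).round(2))
log=[];phi=15.8
b2=arm.current_force()
while phi<20:
    phi+=.4;t0=arm.current_t();arm.move_joints(arm.solve_ik(*pose(phi,-.003)));f=-(arm.current_force()-b2)@tdir(phi)
    log.append((round(phi,1),round(f,1),round((pose(phi,0)[0]-arm.current_ee_pos())@tdir(phi)*1e3,2)));
    if f>5: break
print(log,arm.current_t()-t0)
arm.move_l(*pose(15.,-.003),feed=.05);print(arm.current_t())
E
```

```text
[(np.float64(6.8), np.float64(1.1)), (np.float64(8.6), np.float64(2.0)), (np.float64(10.4), np.float64(2.2)), (np.float64(12.2), np.float64(2.5)), (np.float64(14.0), np.float64(2.5)), (np.float64(15.8), np.float64(2.0))] 22.77
23.2583 free [-0.22 -0.03 -0.43]
[(16.2, np.float64(0.1), np.float64(-0.08)), (16.6, np.float64(1.3), np.float64(0.01)), (17.0, np.float64(1.2), np.float64(0.05)), (17.4, np.float64(2.6), np.float64(0.16)), (17.8, np.float64(5.0), np.float64(0.21))] 0.25
24.7583
```

Stiffness is about 7 N/mm, so 0.6° steps (0.43 mm, about 3 N) are safe. Next I'll re-insert and do the feeling stroke.

```bash
python3 - <<'E'
from h import *
b=insert(-15.6)
if b is not None:
    np.save("b.npy",b)
    phi,_=push(-15.6,-9,1.2,b,5)
    r=push(phi,15.8,.6,b,5);print(r,(arm.current_force()-b).round(2));snap("st.png")
E
```

```text
in -15.6 [ 0.02 -0.1   0.46] 27.94
[(np.float64(-14.4), np.float64(0.1)), (np.float64(-13.2), np.float64(2.3)), (np.float64(-12.0), np.float64(2.2)), (np.float64(-10.8), np.float64(2.3)), (np.float64(-9.6), np.float64(0.9)), (np.float64(-9.0), np.float64(2.9))] 29.44
[(np.float64(-8.4), np.float64(1.9)), (np.float64(-7.8), np.float64(2.9)), (np.float64(-7.2), np.float64(3.0)), (np.float64(-6.6), np.float64(1.6)), (np.float64(-6.0), np.float64(2.1)), (np.float64(-5.4), np.float64(2.4)), (np.float64(-4.8), np.float64(1.8)), (np.float64(-4.2), np.float64(1.6)), (np.float64(-3.6), np.float64(1.7)), (np.float64(-3.0), np.float64(2.0)), (np.float64(-2.4), np.float64(2.1)), (np.float64(-1.8), np.float64(2.3)), (np.float64(-1.2), np.float64(1.3)), (np.float64(-0.6), np.float64(1.5)), (np.float64(-0.0), np.float64(2.3)), (np.float64(0.6), np.float64(1.9)), (np.float64(1.2), np.float64(2.2)), (np.float64(1.8), np.float64(2.1)), (np.float64(2.4), np.float64(2.0)), (np.float64(3.0), np.float64(2.9)), (np.float64(3.6), np.float64(1.2)), (np.float64(4.2), np.float64(1.0)), (np.float64(4.8), np.float64(1.9)), (np.float64(5.4), np.float64(2.4)), (np.float64(6.0), np.float64(2.3)), (np.float64(6.6), np.float64(3.1)), (np.float64(7.2), np.float64(2.1)), (np.float64(7.8), np.float64(2.1)), (np.float64(8.4), np.float64(1.8)), (np.float64(9.0), np.float64(2.5)), (np.float64(9.6), np.float64(2.0)), (np.float64(10.2), np.float64(2.5)), (np.float64(10.8), np.float64(3.1)), (np.float64(11.4), np.float64(1.7)), (np.float64(12.0), np.float64(1.5)), (np.float64(12.6), np.float64(2.2)), (np.float64(13.2), np.float64(0.8)), (np.float64(13.8), np.float64(2.4)), (np.float64(14.4), np.float64(2.5)), (np.float64(15.0), np.float64(2.0)), (np.float64(15.6), np.float64(1.8)), (np.float64(15.8), np.float64(2.0))] 39.94
(np.float64(15.8), np.False_) [ 1.96 -1.66  0.18]
```

The wheel has now advanced about 53.5° (3.6 teeth) and is still free, so at most about 7° remains. I'll re-insert in the next gap, feel for the stop, then back off one tooth.

```bash
python3 - <<'E'
from h import *
arm.move_l(*pose(15.2,-.015),feed=.03)
arm.move_l(*pose(15.2,-.001),feed=.06)
b=insert(-1.2)
if b is not None:
    np.save("b.npy",b)
    phi,hit=push(-1.2,15.,.8,b,5)
    if hit:
        arm.sleep(.2);f=-(arm.current_force()-b)@tdir(phi);act=phi-np.degrees(f/7000/.041);print("stop",phi,f,act)
        tgt=act-4.2-15-.6
        if tgt>-16.2: push(phi,tgt,1.8,b,9);print("back to",tgt);arm.sleep(.15)
        else: print("reinsert needed",tgt)
E
```

```text
in -1.2 [-0.29 -0.6  -0.6 ] 43.56
[(np.float64(-0.4), np.float64(-0.5)), (np.float64(0.4), np.float64(-0.8)), (np.float64(1.2), np.float64(1.3)), (np.float64(2.0), np.float64(2.2)), (np.float64(2.8), np.float64(2.7)), (np.float64(3.6), np.float64(6.4)), ('re', np.float64(4.3)), (np.float64(4.4), np.float64(7.0)), ('re', np.float64(7.5))] 45.39
stop 4.3999999999999995 7.088154160108125 2.9849431431627442
reinsert needed -16.81505685683726
```

The stop was felt at about 7 N, with the blade at about 3°. Backing to -15.8° gives about 0.93 of a tooth, well within 0.6–1.4.

```bash
python3 - <<'E'
from h import *
b=np.load("b.npy")
push(4.4,-2,2.2,b,9);push(-2,-15.8,1.4,b,9);arm.sleep(.15)
arm.move_l(*pose(-15.,-.015),feed=.03)
arm.move_l(*pose(-15.,.03),feed=.1)
arm.move_l(*pose(0,.03),feed=.2);arm.sleep(.1)
c,im=snap("after.png");cv2.imwrite("pics/afterc.png",cv2.resize(im[170:300,230:410],None,fx=4,fy=4,interpolation=cv2.INTER_CUBIC));print(arm.current_t())
E
```

```text
[(np.float64(2.2), np.float64(-2.5)), (np.float64(0.0), np.float64(0.4)), (np.float64(-2.0), np.float64(1.8))] 46.34
[(np.float64(-3.4), np.float64(2.3)), (np.float64(-4.8), np.float64(2.9)), (np.float64(-6.2), np.float64(2.2)), (np.float64(-7.6), np.float64(1.3)), (np.float64(-9.0), np.float64(1.6)), (np.float64(-10.4), np.float64(1.7)), (np.float64(-11.8), np.float64(2.6)), (np.float64(-13.2), np.float64(1.8)), (np.float64(-14.6), np.float64(1.4)), (np.float64(-15.8), np.float64(1.8))] 48.84
50.4
```

View pics/afterc.png

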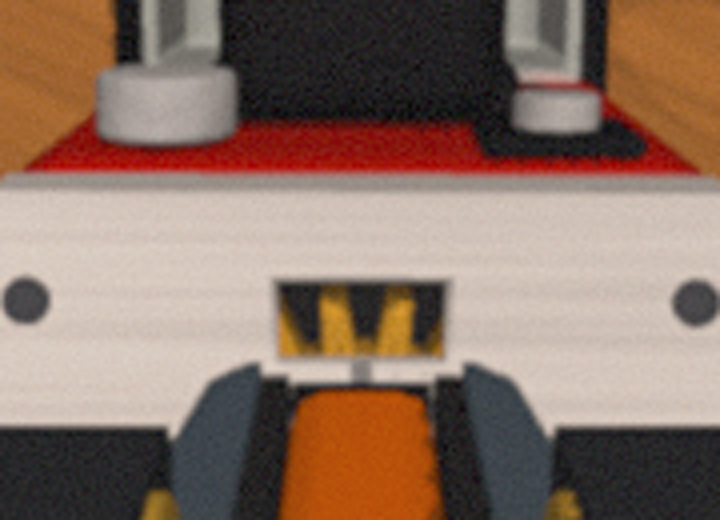

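The slot view shows teeth at crop x 332 and 402, so the gap is at about +1.7°. That matches a back-off of about 0.95 tooth. The tip at (361,372) hasn't moved, so the key has not slipped. I'll return the key to the stand now.

```bash
python3 - <<'E'
from h import *
k=np.array([.478,.373]);R=down(91.6)
p,Rs=pose(0,.05);arm.move_l(p,Rs,feed=.15)
arm.move_to([*k,.20],R);arm.move_l([*k,.14],R,feed=.15);arm.sleep(.15);b=arm.current_force()
ok=True
for z in(.125,.11,.095,.083,.0792):
    arm.move_l([*k,z],R,feed=.08);f=arm.current_force()-b
    if f[2]>6: print("contact",z,f);ok=z<.084;break
print(ok,f.round(2),arm.current_t())
if ok:
    arm.grip(.05);arm.sleep(.1);arm.move_l([*k,.17],R,feed=.12);arm.move_l([k[0]+.066,k[1],.27],R,feed=.2)
    c,im=snap("end.png");cv2.imwrite("pics/endc.png",cv2.resize(im[60:240,230:430],None,fx=3,fy=3))
print(arm.current_t())
E
```

```text
True [-0.26  0.21 -0.05] 54.4333
56.925
```

View pics/endc.png

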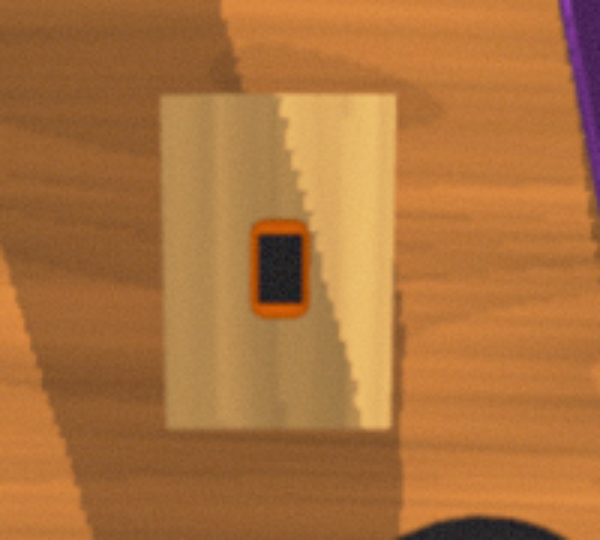

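The key stands upright in the stand's hole, handle top at crop (280,268), as it was at the start. I'll hand it in.

```bash
python3 -c "
from rig import arm
print(arm.sign_off(),arm.current_t())"
```

```text
the job is handed in; nothing more can be done
the job is handed in; nothing more can be done
```

The burrs were advanced to a felt stop at about 7 N, the wheel was turned back about 0.95 of a tooth, the key is back in its stand, and the job was handed in at about 57 s; the sign-off returned no verdict.

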